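Put the toppled toiletry bottles away in the latched case

TASK

Some toiletry bottles have toppled over on the dorm desk. Swing the latch lever of the white storage case free, open its lid right up, stand every bottle upright (cap up) on the floor of the case, then shut the lid fully and swing the latch fully home again. Leave the mug, pen pot and mouse where they are.

Things in the scene. Friction and masses are not known exactly. Their poses are not given: they have to be found in the camera images.
- case_in (a point): centre of the inner floor of the white plastic tub (the case), 5 mm above the desk. Case fixed, outside 160 (x) by 300 (y) by 80 mm high, walls 5 mm, slippery floor. Axes: x from the front to the hinged back, y along the case, to the left seen from the front, z up. The lid is a 50 mm deep hood: shut, 120 mm of height are free inside. Room for three bottles side by side along y
- lid (a joint): lid angle, rad: 0 shut (as it starts), grows as its front edge swings up and back, stop at 1.9. Stiff hinge: stays where it is left; takes about 4 N at the lug. While latched it cannot be lifted
- lid_hinge (a point): middle of the lid's hinge line, on the back rim, 80 mm above the desk (x = +80, y = 0 mm in the case's axes). The hinge line runs along the case's y. Axes turn with the lid
- lid_lug (a point): grip point of the grey lug on the lid's front: a bar 30 mm wide (y), 12 mm thick, sticking out 44 mm, 14 of them beyond this point. Shut: x = -110, y = -60 mm in the case's axes, 92 mm above the desk; always 190 mm from the hinge line. Can be pinched from above across the 30 mm at any lid angle. Axes turn with the lid
- latch (a joint): latch lever angle, rad: 0 home (lever along the case's front, hook over the lid's lip), grows as the free end swings out in front of the case (clockwise from above), stop at 1.4; the hook is well clear of the lid from 0.6 on. Starts near 0, stays where it is left (about 1.5 N at the post)
- latch_pivot (a point): vertical pivot of the latch lever, on a bracket in front of the case's left part (x = -108, y = 120 mm in the case's axes, 91 mm above the desk, underside of the lever). Lever 14 mm wide, 6 mm thick; it points to its own -y. Axes turn with the lever
- latch_post (a point): grey upright post on the lever's free end, 80 mm from the pivot: 14 mm across, from 97 to 137 mm above the desk, this point at 119. At home x = -108, y = 40 mm in the case's axes, 28 mm in front of the lid's front face. Can be pinched or pushed from above
- bottle_a: White square bottle 46 by 46 mm, 114 mm tall, 0.14 to 0.28 kg; may be absent. Origin: centre of its base; z runs through the cap (up when it stands, level as it lies), x through the 46 mm thickness, y through the 46 mm width. Straight-sided body from the base to z = 96 mm, then a narrower cap (round, 30 mm across).
- bottle_b: Grey oblong bottle 54 by 44 mm, 108 mm tall, 0.14 to 0.28 kg; may be absent. Origin: centre of its base; z runs through the cap (up when it stands, level as it lies), x through the 44 mm thickness, y through the 54 mm width. Straight-sided body from the base to z = 92 mm, then a narrower cap (30 by 24 mm).
- bottle_c: White squat square bottle 50 by 50 mm, 101 mm tall, 0.14 to 0.28 kg; may be absent. Origin: centre of its base; z runs through the cap (up when it stands, level as it lies), x through the 50 mm thickness, y through the 50 mm width. Straight-sided body from the base to z = 88 mm, then a narrower cap (steel, round, 40 mm across).
- mug: bystander: white mug, 80 mm across, 90 mm high, origin under its centre
- pen_pot: bystander: black pen pot with pens, 76 mm across, 155 mm high, origin under its centre
- mouse: bystander: red computer mouse 100 by 60 by 30 mm, origin under its centre
There are look-alikes about, which are no part of the job. Leave any purple look-alike of the bottle_b alone.

How it is judged:
On the way, in this order (a step that is already met when the one before it is completed fails the run):
1. latch lever swung clear of the lid (value of joint latch above 0.6 rad), for 0.2 s.
2. lid opened right up (value of joint lid above 1.3 rad), for 0.2 s.
3. every bottle stands upright on the case's floor while the lid is open (x of bottle_a in the frame of case_in between -0.075 and 0.075 m and y of bottle_a in the frame of case_in between -0.145 and 0.145 m and z of each of bottle_a, bottle_b, bottle_c in the frame of case_in below 0.012 m and angle between each of bottle_a, bottle_b, bottle_c's own z axis and vertical below 0.15 rad and x of bottle_b in the frame of case_in between -0.075 and 0.075 m and y of bottle_b in the frame of case_in between -0.145 and 0.145 m and x of bottle_c in the frame of case_in between -0.075 and 0.075 m and y of bottle_c in the frame of case_in between -0.145 and 0.145 m and value of joint lid above 0.8 rad), for 0.2 s.
4. lid shut (value of joint lid below 0.06 rad), for 0.2 s.
At the end, for the whole second after the job is handed in: every bottle present stands cap up, within 0.15 rad of upright, its base on the case's floor (within 12 mm) and within the walls; lid below 0.06 rad; latch below 0.15 rad (x of bottle_a in the frame of case_in between -0.075 and 0.075 m and y of bottle_a in the frame of case_in between -0.145 and 0.145 m and z of each of bottle_a, bottle_b, bottle_c in the frame of case_in below 0.012 m and angle between each of bottle_a, bottle_b, bottle_c's own z axis and vertical below 0.15 rad and x of bottle_b in the frame of case_in between -0.075 and 0.075 m and y of bottle_b in the frame of case_in between -0.145 and 0.145 m and x of bottle_c in the frame of case_in between -0.075 and 0.075 m and y of bottle_c in the frame of case_in between -0.145 and 0.145 m and value of joint lid below 0.06 rad and value of joint latch below 0.15 rad); the robot touches nothing.
It fails at once if mug pushed more than 40 mm from its place (distance of mug from where it was at the start of the episode above 0.04 m).
It fails at once if pen pot pushed more than 40 mm from its place (distance of pen_pot from where it was at the start of the episode above 0.04 m).
It fails at once if mouse pushed more than 40 mm from its place (distance of mouse from where it was at the start of the episode above 0.04 m).
Of bottle_a, bottle_b, bottle_c only 2 to 3 are there at a start; the rules pass over those that are not, and their reading is None.
At some moment in a run one of bottle_a, bottle_b, bottle_c may be knocked a few centimetres aside while the robot is not near it.
It also fails if it takes over 210 s, if anything falls off the work surface, if the arm or the gripper's body presses on something with over 40 N, if the wrist force passes 120 N, or if a joint passes its speed limit or range.

ROBOT

A 6-joint arm with a two-finger parallel gripper is mounted at the origin on the work surface. World frame = base frame: x ahead of the robot, y to its left, z up, the work surface at z = 0. Lengths are in m, angles in rad, forces in N, time in s.
With the tool pointing down it reaches from about 0.35 to 0.975 m from the base axis. Payload 7.1 kg.
Tool frame: the origin (TCP) lies midway between the tips of the shut fingers; the grasp point (between the pads) lies 19 mm behind it; z points along the fingers, y is the line along which they close (so a half turn about z gives the same grasp; the last joint's range is limited). The gripper opens to 88 mm and grips with 3 to 60 N. Pads are 20 mm wide; open, the fingers measure 115 mm over their backs; the gripper's body (75 mm by 178 mm) begins 61 mm behind the grasp point.
Start: joints at [-1.204, 0.423, 1.63, -0, 1.089, -0.019], TCP at [0.235, -0.579, 0.184] pointing down, gripper open.
Joint ranges: [-3, 3], [-0.9, 2.11], [0.09, 2.58], [-1.31, 4.45], [0.11, 2.69], [-2.54, 2.54]. Speed limits (rad/s): [2.39, 2.39, 3.01, 3.14, 3.14, 3.14].

INTERFACE

Orientations are given as a unit quaternion [w, x, y, z].
In Python, from station import move_pose, movel, movej, command_gripper, wait, inverse_kinematics, read_camera, camera_info, MotionError, job_done, get_time, get_joint_pos, get_qvel, get_effort, get_tcp_pos, get_ee_rot, get_ft_force, get_ft_torque, get_grip_width, get_finger_force gives the robot as it stands. Calls block until the motion is done:
- move_pose(position, orientation): joint-space move of the TCP to a pose.
- movel(position, frame=None, v=0.15, until_force=None): straight line of the TCP; frame=None keeps the orientation; v is the mean speed in m/s. With until_force (N) it stops when the force on the tool has changed by that much, and returns True; else False.
- movej(angles): joint-space move.
- command_gripper(opening): opening from 0.0 (shut) to 1.0 (fully open); the grip force is fixed at half the most; returns when the fingers have stopped.
- wait(seconds).
- inverse_kinematics(position, orientation): joint angles nearest the present ones, or None.
- read_camera(name): name is "scene" or "top" or "wrist"; returns the picture (384x512x3 uint8, red, green, blue); there is no depth.
- camera_info(name): a dict with "intrinsics" (3x3 intrinsics, pixels), "T" (4x4, takes a point from camera to world coordinates); the wrist camera has in their place "tool_from_camera" (4x4, takes a point from camera to tool coordinates, whose origin is the TCP and whose axes are the flange's). Camera axes: x right, y up, looking along -z (the intrinsics and any distortion apply to the point x, -y, -z); pixel columns grow to the right and rows downward; lengths in m; the calibration is good to about 2 mm. The wrist camera is an equidistant fisheye: a pixel r from the principal point sees the ray r / f radians off the axis. A picture is of the moment at which its call begins: read the wrist's pose just before it. camera_info takes no time and is no camera call.
A pose or a line that the arm cannot do raises MotionError and nothing moves.
- job_done(): hands the job in; it is judged then, once.
Readings, each from a call of its own:
- get_time(): time.
- get_joint_pos(): joint angles.
- get_qvel(): joint speeds.
- get_effort(): joint torques, N m.
- get_tcp_pos(): TCP position.
- get_ee_rot(): TCP orientation.
- get_ft_force(): force on the tool from outside, world axes, zero at the start.
- get_ft_torque(): the same for the moment, N m.
- get_grip_width(): opening from 0.0 (shut) to 1.0 (fully open).
- get_finger_force(): force on a finger pad.
Only numpy, scipy, OpenCV 4.12 (cv2) and the standard library are available. Lean on these libraries where they do the work, as an engineer would, in place of code of your own. Each camera call takes 0.05 s, during which the arm holds its last target. There are 200 camera calls.

## Working session

There is one attempt and no reset: what is moved stays moved. The work goes in short steps, each a Python script; the robot and the scene stay as the last script left them, time stands still between calls to the robot, and variables do not carry over. Pictures are saved under pics/ and viewed, at most 14 in all, crops included, and the job is handed in when it is done.

```bash
mkdir -p pics; ls
python3 - <<'E'
from station import *
import cv2,numpy as np
np.set_printoptions(precision=4,suppress=True)
for n in("scene","top"):
    im=read_camera(n); cv2.imwrite(f"pics/{n}0.png",cv2.resize(im[:,:,::-1],(800,600),interpolation=cv2.INTER_CUBIC)); i=camera_info(n); print(n,i)
print(camera_info("wrist"),get_time())
E
```

```text
pics
scene {'intrinsics': array([[358.7205,   0.    , 254.4647],
       [  0.    , 358.7205, 192.7585],
       [  0.    ,   0.    ,   1.    ]]), 'T': array([[-0.6005, -0.5072,  0.6182,  1.2417],
       [ 0.7995, -0.3701,  0.4731,  0.3931],
       [-0.0112,  0.7783,  0.6278,  0.7429],
       [ 0.    ,  0.    ,  0.    ,  1.    ]])}
top {'intrinsics': array([[431.7585,   0.    , 254.3218],
       [  0.    , 431.7585, 191.2341],
       [  0.    ,   0.    ,   1.    ]]), 'T': array([[ 0.0111,  0.985 , -0.1724,  0.3435],
       [-0.9999,  0.0129,  0.0094, -0.0934],
       [ 0.0115,  0.1723,  0.985 ,  1.4685],
       [ 0.    ,  0.    ,  0.    ,  1.    ]])}
{'intrinsics': array([[297.3186,   0.    , 251.4982],
       [  0.    , 297.3186, 191.6316],
       [  0.    ,   0.    ,   1.    ]]), 'tool_from_camera': array([[-0.0001,  0.9529,  0.3032,  0.0838],
       [ 1.    ,  0.0002, -0.0003,  0.0001],
       [-0.0004,  0.3032, -0.9529, -0.1994],
       [ 0.    ,  0.    ,  0.    ,  1.    ]])} 0.1
```

View pics/top0.png

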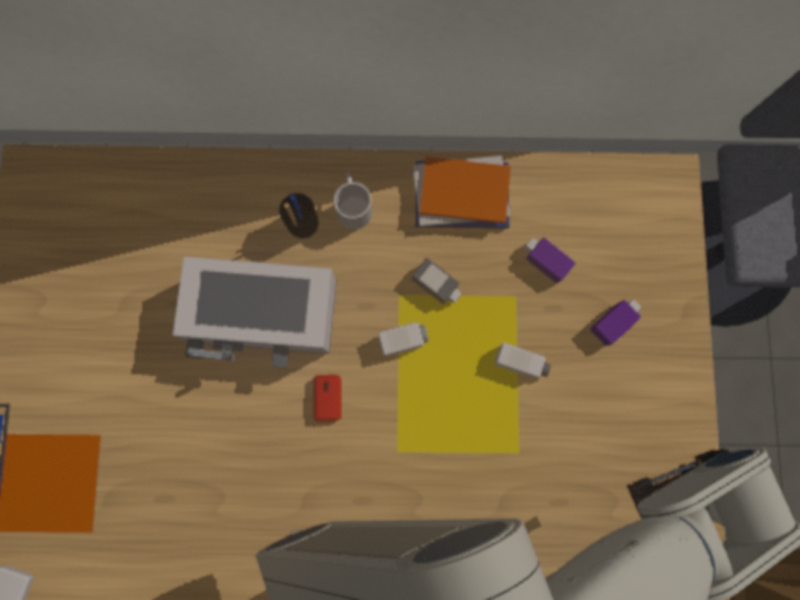

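View pics/scene0.png

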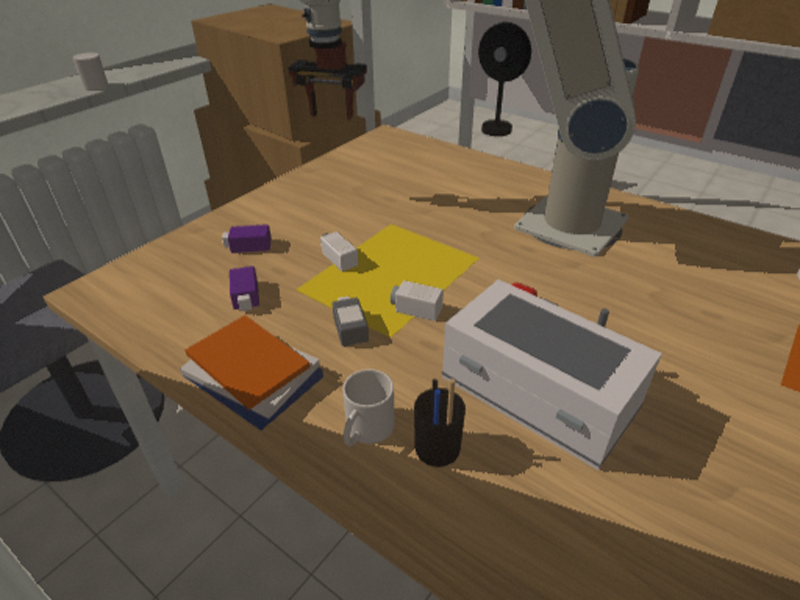

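The top view shows the case on the left, with lid corners (183,257), (333,268), (328,352) and (175,335). The latch post is at about (232,350) and the lug at (281,355). The grey bottle is at (437,281), and white bottles are at (403,339) and (522,361), all with caps to the right. Both purple ones are look-alikes. I'll measure these, then take a wrist close-up.

```bash
cat > h.py <<'E'
from station import *
import cv2,numpy as np
from scipy.spatial.transform import Rotation as R
np.set_printoptions(precision=4,suppress=True)
def q(Rm): x=R.from_matrix(Rm).as_quat(); return [x[3],x[0],x[1],x[2]]
def rot(): w=get_ee_rot(); return R.from_quat([w[1],w[2],w[3],w[0]]).as_matrix()
def pose(): T=np.eye(4); T[:3,:3]=rot(); T[:3,3]=get_tcp_pos(); return T
def px2w(cam,uv,z,T=None):
    "pixels (512x384) -> world points at height z; T = tool pose for the wrist camera"
    i=camera_info(cam); K=i["intrinsics"]; uv=np.atleast_2d(uv).astype(float)
    d=(uv-K[:2,2])/K[0,0]
    if cam=="wrist":
        M=T@i["tool_from_camera"]; r=np.linalg.norm(d,axis=1,keepdims=True)
        ray=np.c_[d[:,:1]/r*np.sin(r),-d[:,1:]/r*np.sin(r),-np.cos(r)]
    else: M=i["T"]; ray=np.c_[d[:,0],-d[:,1],-np.ones(len(d))]
    ray=ray@M[:3,:3].T; o=M[:3,3]
    return o+ray*((np.broadcast_to(z,len(ray))-o[2])/ray[:,2])[:,None]
def snap(cam,name):
    T=pose() if cam=="wrist" else None
    im=read_camera(cam); cv2.imwrite(f"pics/{name}.png",cv2.resize(im[:,:,::-1],(800,600),interpolation=cv2.INTER_CUBIC))
    if T is not None: np.save(f"pics/{name}.npy",T)
    return im,T
def Rtool(zdir,ydir):
    z=np.array(zdir,float);z/=np.linalg.norm(z);y=np.array(ydir,float);y-=z*(y@z);y/=np.linalg.norm(y)
    return np.c_[np.cross(y,z),y,z]
E
python3 - <<'E'
from h import *
s=1.5625
c=px2w("top",np.array([[183,257],[333,268],[328,352],[175,335]])/s,0.13); print("lid",c,[np.linalg.norm(c[i]-c[i-1]) for i in range(4)])
print("post",px2w("top",np.array([232,350])/s,.137),"lug",px2w("top",np.array([281,355])/s,.098))
print("bottles",px2w("top",np.array([[437,281],[403,339],[522,361]])/s,.046))
print("penpot,mug,mouse",px2w("top",np.array([[298,205],[352,195],[327,398]])/s,[.155,.09,.03]))
print(get_tcp_pos(),rot())
# look from above the bottles, tool down, same yaw family
for yaw in (0,90,180,-90):
    a=np.deg2rad(yaw); Rm=Rtool([0,0,-1],[np.cos(a),np.sin(a),0])
    print(yaw,inverse_kinematics([.5,-.2,.4],q(Rm)))
E
```

```text
lid [[0.6582 0.3297 0.13  ]
 [0.6395 0.0251 0.13  ]
 [0.4689 0.0303 0.13  ]
 [0.499  0.3351 0.13  ]] [np.float64(0.15932851221337002), np.float64(0.3051770001822528), np.float64(0.17076607699865537), np.float64(0.306271363596387)]
post [[0.4698 0.2188 0.137 ]] lug [[0.4646 0.1283 0.098 ]]
bottles [[ 0.6325 -0.1919  0.046 ]
 [ 0.5062 -0.1199  0.046 ]
 [ 0.4627 -0.3716  0.046 ]]
penpot,mug,mouse [[ 0.7634  0.0971  0.155 ]
 [ 0.808  -0.0074  0.09  ]
 [ 0.3811  0.0388  0.03  ]]
[ 0.235  -0.5786  0.1837] [[ 0.9265  0.3763 -0.0005]
 [ 0.3763 -0.9265  0.0013]
 [ 0.     -0.0013 -1.    ]]
0 [-0.4026  0.1125  1.555  -0.      1.474  -0.4026]
90 [-0.4026  0.1125  1.555  -0.      1.474  -1.9734]
180 None
-90 [-0.4026  0.1125  1.555  -0.      1.474   1.1682]
```

Run:
```python
from h import *
D=Rtool([0,0,-1],[0,-1,0])
move_pose([.5,-.22,.28],q(D)); im,T=snap("wrist","w1")
move_pose([.46,.18,.33],q(D)); im,T=snap("wrist","w2"); print(T, get_time())
```

```text
[[ 1.     -0.0009 -0.0001  0.4603]
 [-0.0009 -1.     -0.0003  0.1793]
 [-0.0001  0.0003 -1.      0.3298]
 [ 0.      0.      0.      1.    ]] 3.375
```

View pics/w1.png

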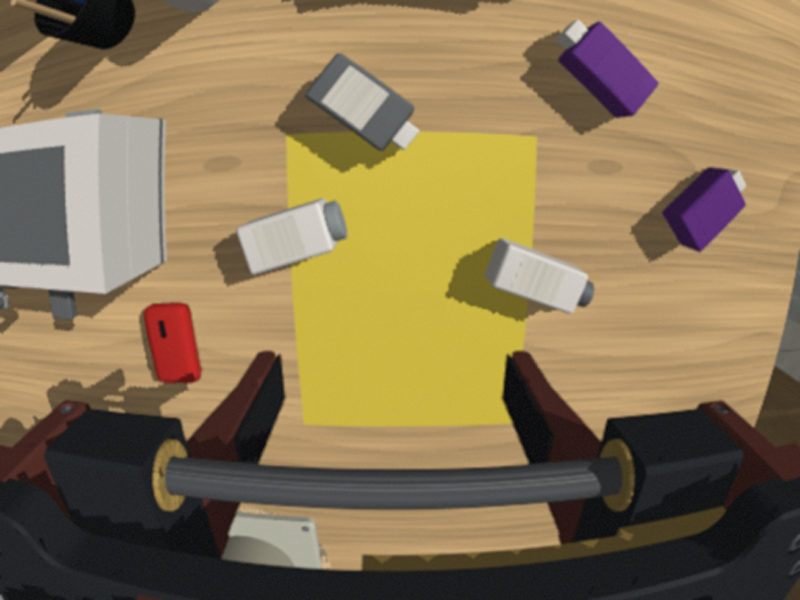

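View pics/w2.png

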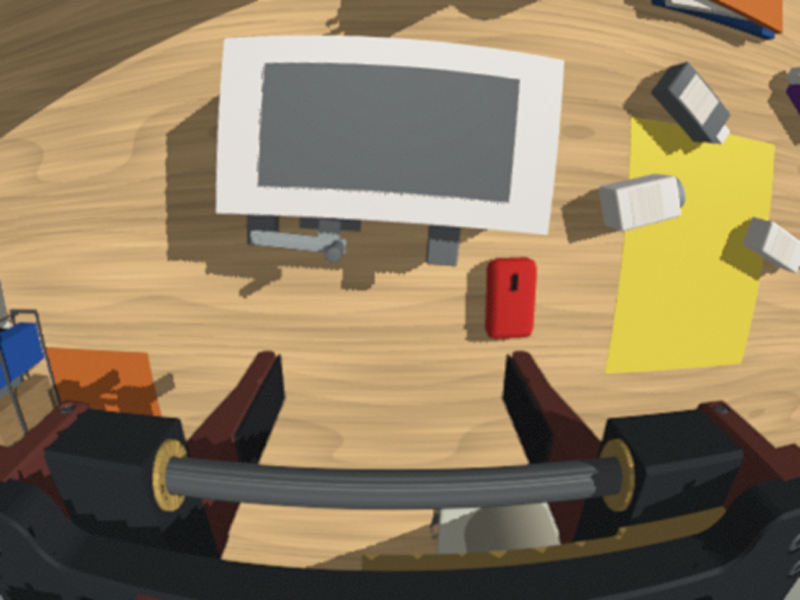

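In w1, bottle c (wide steel cap) is at (290,237), bottle a (small cap) at (540,277), and grey b at (360,100). In w2 the lid's top corners are (224,38), (563,60), (549,234) and (216,212). The post top is at (335,243) and the lug end at (444,265). I'll fit the bottle silhouettes with the known models.

```bash
cat >> h.py <<'E'
def w2px(P,T):
    i=camera_info("wrist");K=i["intrinsics"];M=np.linalg.inv(T@i["tool_from_camera"]);p=P@M[:3,:3].T+M[:3,3]
    n=np.hypot(p[:,0],p[:,1]);th=np.arctan2(n,-p[:,2]);return K[:2,2]+K[0,0]*(th/n)[:,None]*np.c_[p[:,0],-p[:,1]]
# thickness, width, body length, total length, cap half-size
DIM=dict(a=(.046,.046,.096,.114,.015,.015),b=(.044,.054,.092,.108,.012,.015),c=(.05,.05,.088,.101,.02,.02))
def hull(n,x,y,yaw,T,flip=False):
    "silhouette of a bottle lying with its body centre at x,y, cap direction yaw"
    t,w,L,H,ct,cw=DIM[n]
    if flip: t,w,ct,cw=w,t,cw,ct
    pts=[]
    for (l0,l1,a,b) in ((0,L,w/2,t/2),(L,H,cw,ct)):
        pts+=[(l-L/2,s*a,t/2+u*b) for l in(l0,l1) for s in(-1,1) for u in(-1,1)]
    pts=np.array(pts);c,s=np.cos(yaw),np.sin(yaw)
    P=np.c_[x+c*pts[:,0]-s*pts[:,1],y+s*pts[:,0]+c*pts[:,1],pts[:,2]]
    px=w2px(P,T); m=np.zeros((768,1024),np.uint8)
    for k in(px[:8],px[8:]): cv2.fillConvexPoly(m,cv2.convexHull(np.round((k*2+.5)*16).astype(np.int32)),1,shift=4)
    return m
def fit(n,im,T,x,y,yaw,flip=False):
    from scipy.optimize import minimize
    hsv=cv2.cvtColor(im,cv2.COLOR_RGB2HSV); m=((hsv[:,:,1]<75)&(hsv[:,:,2]>35)).astype(np.uint8)
    k,lab,st,ce=cv2.connectedComponentsWithStats(cv2.morphologyEx(m,cv2.MORPH_CLOSE,np.ones((3,3),np.uint8)))
    p=w2px(np.array([[x,y,.025]]),T)[0]; d=[np.hypot(*(ce[i]-p)) if 300<st[i,4]<12000 else 1e9 for i in range(k)]; d[0]=1e9
    M=cv2.resize((lab==np.argmin(d)).astype(np.uint8),(1024,768),interpolation=cv2.INTER_NEAREST)
    f=lambda v:1-(lambda h:(h&M).sum()/(h|M).sum())(hull(n,v[0],v[1],v[2],T,flip))
    s0=np.array([x,y,yaw]); r=minimize(f,s0,method="Nelder-Mead",options=dict(initial_simplex=[s0,s0+[.015,0,0],s0+[0,.015,0],s0+[0,0,.2]],xatol=2e-4,fatol=1e-4))
    return r.x,1-r.fun
E
python3 - <<'E'
from h import *
s=1.5625
T=np.load("pics/w1.npy"); im=cv2.resize(cv2.imread("pics/w1.png"),(512,384),interpolation=cv2.INTER_AREA)[:,:,::-1].copy()
g=dict(c=[(250,250),(335,222)],a=[(500,265),(590,290)],b=[(320,75),(415,135)])
for n,(u,v) in g.items():
    P=px2w("wrist",np.array([u,v])/s,.023,T); y0=np.arctan2(*(P[1]-P[0])[1::-1]); c=P.mean(0)
    for fl in((0,1) if n=="b" else (0,)): print(n,fl,c[:2],y0,*fit(n,im,T,c[0],c[1],y0,fl))
    if n!="b":
        o="a" if n=="c" else "c"; print(" as",o,*fit(o,im,T,c[0],c[1],y0))
T=np.load("pics/w2.npy")
c=px2w("wrist",np.array([[224,38],[563,60],[549,234],[216,212]])/s,.13,T)
m=c.mean(0); ax=(c[0]+c[1]-c[2]-c[3]); ay=(c[0]+c[3]-c[1]-c[2]); print(c,[np.linalg.norm(c[i]-c[i-1]) for i in range(4)])
yaw=np.mean([np.arctan2(ax[1],ax[0]),np.arctan2(-ay[0],ay[1])]); print("case",m,yaw,np.arctan2(ax[1],ax[0]),np.arctan2(-ay[0],ay[1]))
C,S=np.cos(yaw),np.sin(yaw); Rz=np.array([[C,-S],[S,C]])
print("pred post",m[:2]+Rz@[-.108,.04],"lug",m[:2]+Rz@[-.124,-.06])
print("meas",px2w("wrist",np.array([[335,243],[444,265]])/s,[.137,.098],T))
E
```

```text
c 0 [ 0.5056 -0.1183] -1.2793945268211806 [ 0.5076 -0.114  -1.2821] 0.9411764705882353
 as a [ 0.5071 -0.1127 -1.3131] 0.8616185325033167
a 0 [ 0.4622 -0.3832] -1.8172806705353666 [ 0.4652 -0.3715 -1.8999] 0.9314511444173347
 as c [ 0.4671 -0.369  -1.9554] 0.8864961866307761
b 0 [ 0.6353 -0.1963] -2.1611944741027527 [ 0.6375 -0.1893 -2.2218] 0.943254817987152
b 1 [ 0.6353 -0.1963] -2.1611944741027527 [ 0.6361 -0.189  -2.1986] 0.8456961523205078
[[0.6587 0.3274 0.13  ]
 [0.6377 0.0294 0.13  ]
 [0.4789 0.0382 0.13  ]
 [0.5002 0.3386 0.13  ]] [np.float64(0.15894035743211005), np.float64(0.2987319494433117), np.float64(0.15900170915735762), np.float64(0.3011594126528572)]
case [0.5689 0.1834 0.13  ] -0.06672131861523961 -0.06286703598699422 -0.070575601243485
pred post [0.4638 0.2305] lug [0.4412 0.1318]
meas [[0.4705 0.2289 0.137 ]
 [0.4415 0.1301 0.098 ]]
```

```bash
cat >> h.py <<'E'
CASE=np.array([.5689,.1834]);YAW=-.0667
RC=R.from_euler("z",YAW).as_matrix()
def cw(x,y,z): return np.r_[CASE,0]+RC@[x,y,z]      # case axes, z above the desk
DOWN=RC@Rtool([0,0,-1],[0,-1,0]); G=np.array([0,0,-.019])
def post(a): return cw(-.108-.08*np.sin(a),.12-.08*np.cos(a),.122)+G
def lug(t): return cw(.08-.19*np.cos(t)+.012*np.sin(t),-.06,.08+.19*np.sin(t)+.012*np.cos(t))+G
UP=np.array([0,0,.08])
E
python3 - <<'E'
from h import *
move_pose(post(0)+UP,q(DOWN)); movel(post(0),v=.1); command_gripper(0); print("w",get_grip_width())
for a in np.linspace(.12,1.2,9): movel(post(a),v=.12)
print(get_ft_force(),get_tcp_pos()); command_gripper(.6); movel(post(1.2)+UP)
command_gripper(.7); move_pose(lug(0)+UP,q(DOWN)); movel(lug(0),v=.1,until_force=15); command_gripper(0); print("w",get_grip_width(),get_tcp_pos(),lug(0))
for t in np.linspace(.1,1.5,15):
    movel(lug(t),v=.12); 
    if abs(t-.3)<.01: print(get_ft_force(),get_grip_width())
print(get_ft_force(),get_tcp_pos(),get_grip_width()); command_gripper(.6); movel(lug(1.5)+UP)
move_pose([.40,.05,.40],q(DOWN)); snap("top","t1"); print(get_time())
E
```

```text
w 0.004210456645084603
[-0.3275 -0.9021 -0.0269] [0.3929 0.2865 0.103 ]
w 0.004560925900322965 [0.4551 0.1309 0.073 ] [0.4551 0.1309 0.073 ]
[-1.1626  0.1145 -1.2067] 0.00794644439902991
[-0.7424 -0.4774 -0.1818] [0.6428 0.1183 0.251 ] 0.0036062739987756994
20.5833
```

View pics/t1.png

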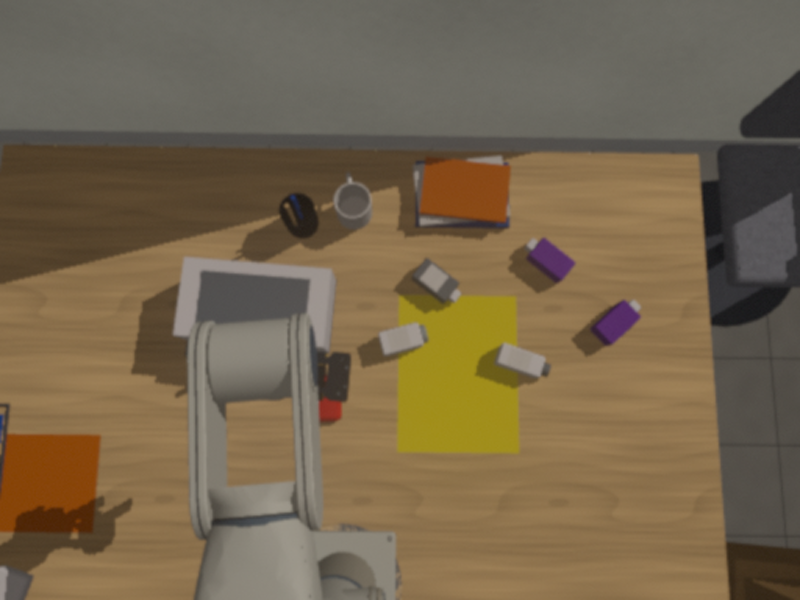

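Both grips closed on nothing (width about 0) and the lid is still shut. I'll look closely with the fingers at the lug.

Run:
```python
from h import *
command_gripper(1); move_pose(lug(0)+UP,q(DOWN)); print(get_tcp_pos(),get_grip_width()); im,T=snap("wrist","w3")
P=np.array([get_tcp_pos(),lug(0)-G,cw(-.124,-.06,.098),cw(-.108,.04,.137),cw(-.08,-.15,.13),cw(-.08,.15,.13)]); print(w2px(P,T)*1.5625)
```

```text
[0.456  0.1309 0.154 ] 1.001410433783024
[[392.8283 341.0202]
 [393.0217 302.2239]
 [393.0281 327.9676]
 [203.6305 324.6773]
 [566.3851 269.5382]
 [ 49.0265 274.1107]]
```

View pics/w3.png

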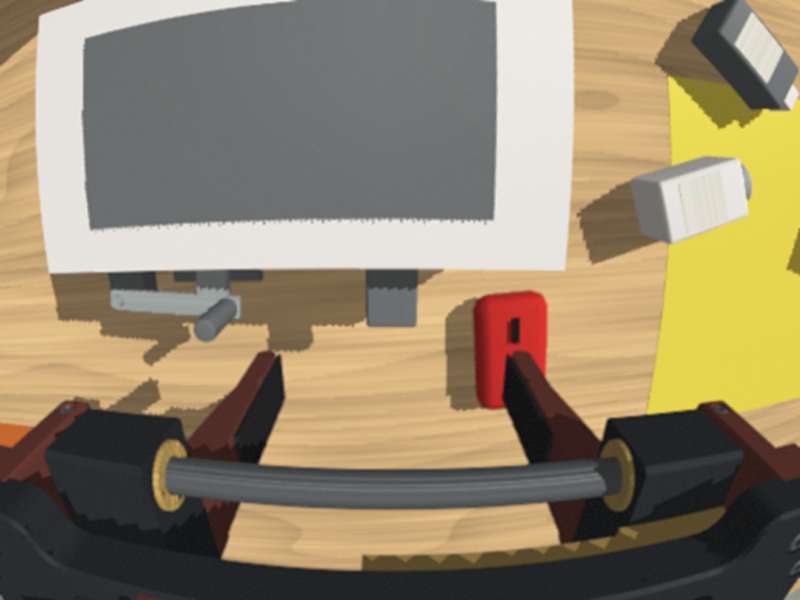

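Run:
```python
from h import *
movel(lug(0),v=.1,until_force=15); a=read_camera("wrist"); print(get_tcp_pos(),get_ft_force(),get_ft_torque())
command_gripper(0); b=read_camera("wrist"); print(get_grip_width(),get_finger_force(),get_ft_force())
wait(.5);print(get_grip_width(),get_finger_force()); c=read_camera("scene")
im=np.vstack([np.hstack([a,b])[150:,:],np.hstack([c,c[:, ::1]])[100:300]])[:,:,::-1]
cv2.imwrite("pics/w4.png",cv2.resize(im,(800,int(800*im.shape[0]/1024))))
```

```text
[0.4557 0.131  0.0736] [-0.568   0.2611 -0.0968] [-0.0475  0.0389 -0.0342]
0.004304795178568226 0.0 [ 0.0349  0.1165 -0.141 ]
0.007727758699330921 0.0
```

View pics/w4.png

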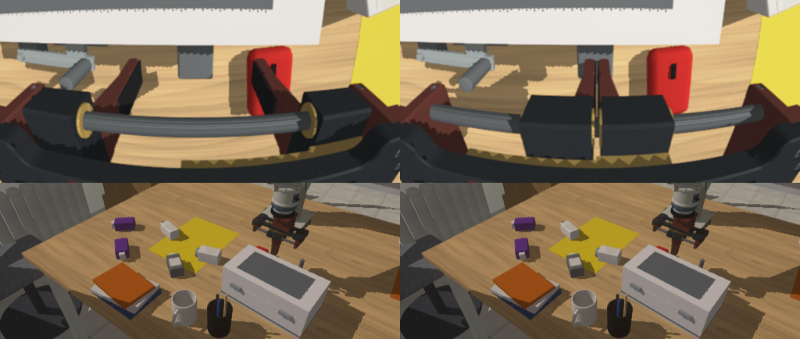

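Run:
```python
from h import *
T=pose()
for x in (.01,.0,-.01):
  for d in (0,.02,.03,.04): print(x,d,(w2px((T[:3,3]+T[:3,:3]@[x,0,-d])[None],T)[0]))
p=get_tcp_pos(); print(movel([p[0],p[1],.03],v=.03,until_force=4),get_tcp_pos(),get_ft_force())
```

```text
0.01 0 [251.4092 205.5619]
0.01 0.02 [251.4243 216.2062]
0.01 0.03 [251.4331 222.3292]
0.01 0.04 [251.4427 229.0913]
0.0 0 [251.4122 218.4554]
0.0 0.02 [251.4274 230.0952]
0.0 0.03 [251.4362 236.7545]
0.0 0.04 [251.4458 244.0765]
-0.01 0 [251.4152 230.8955]
-0.01 0.02 [251.4305 243.4037]
-0.01 0.03 [251.4392 250.5193]
-0.01 0.04 [251.4489 258.308 ]
True [0.4553 0.1309 0.0599] [-3.0501 -0.3123  8.4564]
```

Run:
```python
from h import *
p=get_tcp_pos(); movel(p+[0,0,.05]); T=pose()
for x in (.0375,.02,.0):
  print(x,[(d,*np.round(w2px((T[:3,3]+T[:3,:3]@[x,-.05,-d])[None],T)[0]*1.5625)) for d in (.06,.08,.09,.10,.11,.12)])
```

```text
0.0375 [(0.06, np.float64(240.0), np.float64(305.0)), (0.08, np.float64(220.0), np.float64(327.0)), (0.09, np.float64(208.0), np.float64(340.0)), (0.1, np.float64(194.0), np.float64(355.0)), (0.11, np.float64(178.0), np.float64(373.0)), (0.12, np.float64(160.0), np.float64(393.0))]
0.02 [(0.06, np.float64(246.0), np.float64(354.0)), (0.08, np.float64(228.0), np.float64(381.0)), (0.09, np.float64(217.0), np.float64(397.0)), (0.1, np.float64(205.0), np.float64(415.0)), (0.11, np.float64(191.0), np.float64(436.0)), (0.12, np.float64(176.0), np.float64(459.0))]
0.0 [(0.06, np.float64(253.0), np.float64(405.0)), (0.08, np.float64(237.0), np.float64(436.0)), (0.09, np.float64(228.0), np.float64(454.0)), (0.1, np.float64(218.0), np.float64(474.0)), (0.11, np.float64(207.0), np.float64(496.0)), (0.12, np.float64(195.0), np.float64(520.0))]
```

The shut tips touched the lug top (98 mm) while the reported TCP z was 60 mm. The camera view also puts the tips about 37 mm behind the reported TCP. I'll use a 37 mm tool offset and retry.

```bash
sed -i 's/^\(DOWN=.*\); G=.*/\1; OFF=.056; G=np.array([0,0,-OFF])/' h.py
python3 - <<'E'
from h import *
p=get_tcp_pos(); movel([p[0],p[1],.2]); command_gripper(.6)
move_pose(post(0)+UP,q(DOWN)); print(movel(post(0),v=.08,until_force=8)); command_gripper(0); w=get_grip_width(); print("w",w,get_tcp_pos())
if w<.05: raise SystemExit
for a in np.linspace(.12,1.2,9): movel(post(a),v=.12)
print(get_ft_force(),get_tcp_pos(),get_grip_width()); command_gripper(.5); movel(post(1.2)+UP)
command_gripper(.7); move_pose(lug(0)+UP,q(DOWN)); print(movel(lug(0),v=.08,until_force=8)); command_gripper(0); w=get_grip_width(); print("w",w,get_tcp_pos(),lug(0))
if w<.1: raise SystemExit
for t in np.linspace(.1,1.5,15):
    movel(lug(t),v=.12); f=get_ft_force()
    if np.linalg.norm(f)>30: print("force",t,f); break
print(f,get_tcp_pos(),get_grip_width(),get_time())
E
```

```text
False
w 0.15295708535645702 [0.4645 0.2319 0.0661]
[-5.4402 -4.0921  6.2972] [0.3912 0.2853 0.0658] 0.1516098699154498
False
w 0.33722496947103847 [0.4554 0.1321 0.0362] [0.4551 0.1309 0.036 ]
[0.4977 5.8046 1.9211] [0.6434 0.1189 0.2144] 0.3381303275911899 41.7
```

Both grips now match the part sizes: 13.5 mm on the post and 29.7 mm on the lug. Latch and lid have moved. Next I release the lug and pick bottles with a leaning grasp, bottle c first.

```bash
cat >> h.py <<'E'
G0=dict(c=(.5076,-.114,-1.2821),a=(.4652,-.3715,-1.8999),b=(.6375,-.1893,-2.2218))
def plan(n,x,y,yaw,t,zg,slot,up=.003):
    "tool poses for grasp and for standing the bottle at slot (case x,y)"
    th,w,L=DIM[n][:3]; zb=np.array([np.cos(yaw),np.sin(yaw),0]); u=np.array([0,0,1.]); B=np.c_[u,np.cross(zb,u),zb]
    p0=np.array([x,y,th/2])-zb*L/2; us=RC@[-1.,0,0]; Bs=np.c_[us,np.cross(u,us),u]; ps=cw(*slot,.007)
    zl=np.array([-np.sin(t),0,-np.cos(t)])   # tool z in bottle axes (u, l, zb)
    out=[]
    for s in(1,-1):
        Rl=Rtool(zl,[0,s,0]); tl=np.array([up,0,zg])+zl*OFF
        g=(p0+B@tl,B@Rl); pl=(ps+Bs@tl,Bs@Rl)
        out.append((g,pl))
    return out
def seq(g,pl,zb):
    return [(g[0]-g[1][:,2]*.0+zb*.04+[0,0,.10],g[1]),g,(g[0]+[0,0,.22],g[1]),(pl[0]+[0,0,.15],pl[1]),pl]
def show(n,tag,t,zg,slot):
    D=Rtool([0,0,-1],[0,-1,0]); move_pose([.48,-.2,.32],q(D)); im,T=snap("wrist",tag)
    (x,y,yaw),iou=fit(n,im,T,*G0[n]); print(n,x,y,yaw,"iou",iou)
    if iou<.85: return None
    zb=np.array([np.cos(yaw),np.sin(yaw),0])
    for g,pl in plan(n,x,y,yaw,t,zg,slot):
        S=seq(g,pl,zb); js=[inverse_kinematics(p,q(Rm)) for p,Rm in S]; print([j is not None for j in js], js[2],js[3])
        if all(j is not None for j in js): return S
def pick(S):
    command_gripper(1); move_pose(S[0][0],q(S[0][1])); 
    print("hit",movel(S[1][0],v=.1,until_force=10)); command_gripper(0); print("w",get_grip_width()*88)
    movel(S[2][0],v=.12); print("w",get_grip_width()*88,get_ft_force())
def place(S,w):
    move_pose(S[3][0],q(S[3][1])); print("w",get_grip_width()*88)
    print("touch",movel(S[4][0]+[0,0,-.006],v=.05,until_force=4),get_tcp_pos()-S[4][0])
    command_gripper((w+.014)/.088); wait(.3); movel(S[4][0]-S[4][1][:,2]*.16,v=.12)
E
python3 - <<'E'
from h import *
command_gripper(.7); movel(lug(1.5)+UP); S=show("c","w5",np.deg2rad(50),.062,(.02,0)); 
if S: pick(S); snap("scene","s1"); print(get_time())
E
```

```text
c 0.5076882615317253 -0.11438836416627682 -1.277199257809038 iou 0.9451303155006858
[True, True, True, True, True] [-0.5203  0.5239  1.6207  0.4573  1.5474  2.1857] [ 0.4691  0.3402  2.1674  4.3463  0.4322 -2.3775]
hit False
w 50.18221460186837
w 49.70608100722325 [ 0.6802  1.1426 -2.4468]
49.9917
```

Run:
```python
from h import *
j0=np.array(get_joint_pos()); print(j0)
T=pose()
S=np.load("pics/w5.npy")
from h import plan
for t in (50,):
  for s,(g,pl) in zip((1,-1),plan("c",.5077,-.1144,-1.2772,np.deg2rad(t),.062,(.02,0))):
    print("grasp match",s,np.abs(g[1]-T[:3,:3]).max())
    for yw in range(0,360,15):
        M=R.from_euler("z",yw,degrees=True).as_matrix(); c=cw(.02,0,0)
        p=c+M@(pl[0]-c); js=[inverse_kinematics(p+[0,0,h],q(M@pl[1])) for h in(.15,0)]
        if js[0] is not None: print(s,yw,js[0],js[1] is not None, np.abs(js[0]-j0).max())
```

```text
[-0.5203  0.5248  1.621   0.4573  1.5472  2.1856]
grasp match 1 0.000733631691732628
1 0 [ 0.4691  0.3402  2.1674  4.3463  0.4322 -2.3775] True 4.563163919060526
1 15 [ 0.33    0.3165  2.2106  3.5331  0.2734 -1.8621] True 4.047701574358937
1 30 [ 0.1796  0.3192  2.2057  2.4008  0.316  -1.0362] True 3.2217867047100097
1 45 [ 0.05    0.3477  2.1536  1.7743  0.5063 -0.7016] True 2.887236944367322
1 60 [-0.0392  0.3958  2.0638  1.4282  0.7199 -0.619 ] True 2.8046277543499967
1 75 [-0.0859  0.4564  1.9483  1.1924  0.9277 -0.6179] True 2.8034953017032085
1 90 [-0.0973  0.5235  1.8182  1.0132  1.1252 -0.6525] True 2.838084689831941
1 105 [-0.0823  0.5925  1.6821  0.8666  1.3119 -0.7098] True 2.8953859754954987
1 120 [-0.0482  0.66    1.5475  0.7379  1.4866 -0.7867] True 2.9723300461858586
1 135 [-0.0006  0.723   1.4206  0.6162  1.6466 -0.8841] True 3.0696718657423756
1 150 [ 0.0566  0.7787  1.308   0.4924  1.7872 -1.0042] True 3.189792612934143
1 165 [ 0.1201  0.8238  1.2161  0.359   1.9019 -1.1493] True 3.334961345842101
1 180 [ 0.1878  0.8554  1.1515  0.212   1.9828 -1.3191] True 3.504763
[... 1941 characters left out ...]
.1231 -0.1094  2.0154  1.4404] True 0.8481654219263614
-1 225 [ 0.397   0.8503  1.1619 -0.2652  1.9632  1.2562] True 0.929388487693656
-1 240 [ 0.4631  0.8158  1.2325 -0.4079  1.8713  1.0929] True 1.0926834327244337
-1 255 [ 0.5243  0.7683  1.329  -0.5374  1.7475  0.9548] True 1.2308025691826558
-1 270 [ 0.578   0.7109  1.445  -0.6593  1.5996  0.8412] True 1.3444120550945589
-1 285 [ 0.6209  0.6468  1.5739 -0.7814  1.4333  0.7496] True 1.4360060026320203
-1 300 [ 0.6486  0.5787  1.7094 -0.9136  1.2529  0.678 ] True 1.50757187217341
-1 315 [ 0.6549  0.5098  1.8449 -1.0677  1.0605  0.6268] True 1.5588055291838363
-1 330 [ 0.6323  0.4437  1.9729 -1.2608  0.8573  0.6016] False 1.7180714150908385
```

Leaning in from the front is awkward for this arm. I'll stand each bottle on the desk first, leaning from its right, then regrip it vertically and lower it straight into the case.

```bash
cat >> h.py <<'E'
SPOT=np.array([.46,-.12,.003])
def stand_pose(n,t,zg,s,up=.003):
    zl=np.array([-np.sin(t),0,-np.cos(t)]); u=np.array([0,0,1.]); us=RC@[0,-1.,0]; Bs=np.c_[us,np.cross(u,us),u]
    return SPOT+Bs@(np.array([up,0,zg])+zl*OFF), Bs@Rtool(zl,[0,s,0])
def stand(n,t,zg,s):
    p,Rm=stand_pose(n,t,zg,s); move_pose(p+[0,0,.15],q(Rm)); print("w",get_grip_width()*88)
    print("touch",movel(p+[0,0,-.006],v=.06,until_force=4),get_tcp_pos()-p)
    command_gripper((DIM[n][1]+.016)/.088); wait(.2); movel(p-Rm[:,2]*.16,v=.2)
def carry(n,slot,zg=.066):
    command_gripper(1); p=SPOT+[0,0,zg]+G; move_pose(p+[0,0,.1],q(DOWN)); print("hit",movel(p,v=.1,until_force=8))
    command_gripper(0); print("w",get_grip_width()*88); movel(p+[0,0,.16],v=.15)
    d=cw(*slot,.007+zg)+G; move_pose(d+[0,0,.13],q(DOWN)); print("w",get_grip_width()*88,movel(d+[0,0,-.006],v=.08,until_force=4),get_tcp_pos()-d)
    command_gripper((DIM[n][0]+.012)/.088); wait(.2); movel(d+[0,0,.16],v=.15)
E
python3 - <<'E'
from h import *
stand("c",np.deg2rad(50),.062,1); 
a=read_camera("scene"); carry("c",(0,.088)); b=read_camera("scene"); print(get_time())
cv2.imwrite("pics/s2.png",cv2.resize(np.hstack([a,b])[:,:,::-1],(800,300),interpolation=cv2.INTER_AREA))
E
```

```text
w 50.316817499545664
touch True [-0.0002  0.     -0.003 ]
hit False
w 49.61868500930407
w 50.08555963848973 True [-0.0002 -0.0001  0.0007]
67.175
```

View pics/s2.png

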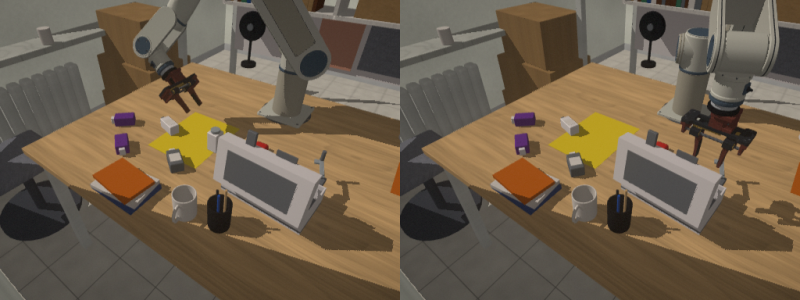

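Bottle c stood on the desk and went into the case cleanly. Now b, then a.

```bash
cat > go.py <<'E'
from h import *
import sys
def go(n,slot,t=np.deg2rad(42),zg=.06):
    D=Rtool([0,0,-1],[0,-1,0]); move_pose([.48,-.2,.32],q(D)); im,T=snap("wrist","pick_"+n)
    (x,y,yaw),iou=fit(n,im,T,*G0[n]); print(n,x,y,yaw,"iou",iou)
    if iou<.88: return False
    zb=np.array([np.cos(yaw),np.sin(yaw),0]); best=None; j0=get_joint_pos()
    for s,(g,_) in zip((1,-1),plan(n,x,y,yaw,t,zg,slot)):
        S=seq(g,g,zb)[:3]; p,Rm=stand_pose(n,t,zg,s); js=[inverse_kinematics(*a) for a in [(P,q(M)) for P,M in S+[(p+[0,0,.15],Rm),(p,Rm)]]]
        if all(j is not None for j in js):
            c=np.abs(js[3]-js[2]).max()+np.abs(js[0]-j0).max(); print(s,c)
            if best is None or c<best[0]: best=(c,S,s)
    if best is None: return False
    pick(best[1])
    if get_grip_width()*88<35: return False
    stand(n,t,zg,best[2]); carry(n,slot); print("t",get_time()); return True
if go("b",(0,0)): go("a",(0,-.088))
a=read_camera("scene"); D=Rtool([0,0,-1],[0,-1,0]); move_pose([.46,.17,.36],q(DOWN)); b=read_camera("wrist")
cv2.imwrite("pics/s3.png",cv2.resize(np.hstack([a,b])[:,:,::-1],(800,300),interpolation=cv2.INTER_AREA))
E
python3 go.py
```

```text
b 0.654267897629466 -0.1735117603195685 -2.228883899191059 iou 0.9426751592356688
-1 4.637499738539242
hit False
w 54.264943001741806
w 54.00549379558203 [-0.2933  0.5028 -2.3096]
w 53.975722823355945
touch True [ 0.0002 -0.     -0.0021]
hit False
w 44.05942110034836
w 43.918144700841665 True [-0.0002 -0.0001  0.0007]
t 90.35
a 0.4650500628334804 -0.3715737580893386 -1.8961183897947351 iou 0.9321304649548925
1 4.211838821716132
-1 5.212939139053248
hit False
w 46.138083016475534
w 46.034391535585996 [-0.0486 -0.6104 -2.0455]
w 45.97758965956118
touch True [ 0.0003 -0.     -0.0014]
hit False
w 45.8753106051409
w 45.97202657524355 True [-0.0002 -0.0001  0.0007]
t 114.375
```

View pics/s3.png

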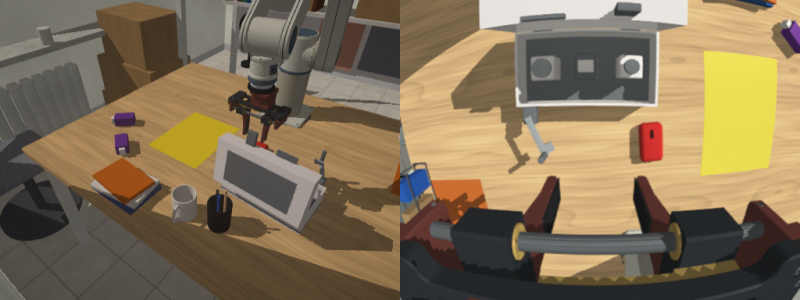

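All three bottles stand upright in the case, caps up (row at about (540–630, 68)); b had been knocked 2 cm, and the refit caught it. Now shut the lid and the latch.

Run:
```python
from h import *
command_gripper(.6); move_pose(lug(1.5)+UP,q(DOWN)); print(movel(lug(1.5),v=.1,until_force=8)); command_gripper(0); w=get_grip_width(); print("w",w*88)
if w<.25: raise SystemExit
for t in list(np.linspace(1.4,0,15))+[-.01]:
    movel(lug(t),v=.12); f=get_ft_force()
    if np.linalg.norm(f)>35: print("force",t,f); break
print(t,f,get_tcp_pos()-lug(0),get_grip_width()*88); command_gripper(.55); movel(lug(0)+UP)
command_gripper(.6); move_pose(post(1.2)+UP,q(DOWN)); print(movel(post(1.2),v=.1,until_force=8)); command_gripper(0); w=get_grip_width(); print("w",w*88)
if w<.1: raise SystemExit
for a in list(np.linspace(1.1,0,10))+[-.03]:
    movel(post(a),v=.12); f=get_ft_force()
    if np.linalg.norm(f)>30: print("force",a,f); break
print(a,f,get_tcp_pos()-post(0)); command_gripper(.5); movel(post(0)+UP*1.2)
move_pose([.42,.17,.36],q(DOWN)); b=read_camera("wrist"); c=read_camera("scene")
T=pose(); print(w2px(np.array([cw(-.108,.04,.137),cw(-.124,-.06,.098)]),T),get_time())
cv2.imwrite("pics/s4.png",cv2.resize(np.hstack([b,c])[:,:,::-1],(800,300),interpolation=cv2.INTER_AREA))
```

```text
False
w 29.701322091115777
-0.01 [-2.3065  5.3254 21.0283] [0.0026 0.0011 0.0001] 29.6983884810105
False
w 13.301186962660067
-0.03 [-14.3999  12.1093  14.1786] [-0.0018  0.0012 -0.0001]
[[206.5119 130.7794]
 [274.7119 138.0118]] 131.8833
```

View pics/s4.png

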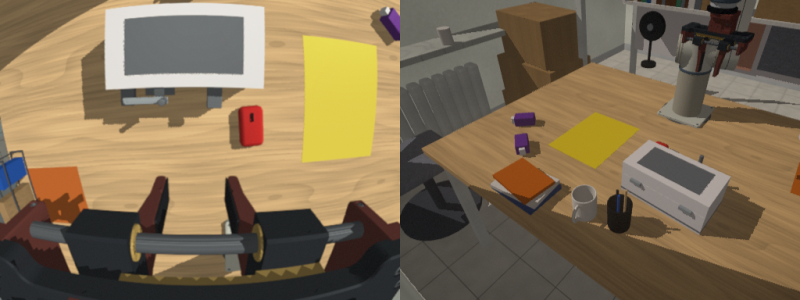

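The lid sits flush and the lever lies along the front at its stop. Handing in.

```bash
python3 -c "
from station import *
print(job_done())"
```

```text
the job is handed in; nothing more can be done
None
```

I handed the job in at about 132 s: all three bottles stand upright in the case, the lid is shut and the latch is home, and the final pictures show the mug, pen pot and mouse undisturbed. The station gave no verdict.

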